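Slide a returned carton past the sprung flap

TASK

Push the blue sprung flap of the returns unit open with one finger and, while that finger keeps it open, push the orange-banded carton along the deck and through the mouth with the other finger so that it drops into the bin; then let the flap swing shut behind it. Do not let the flap press on the carton, never pick the carton up, and leave the other containers standing where they are.

Things in the scene. Friction and masses are not known exactly. Their poses are not given: they have to be found in the camera images.
- returns_unit: White returns unit fixed to the counter, 380 mm long (x), 206 wide (y). Origin: on the counter under the middle of its mouth. +x: push direction, from deck through mouth into bin; +y: left when looking that way. Steel deck, top at z = 100 mm, x -190 to 0, y -100 to 100 mm, with 5 mm high, 4 mm wide kerbs on its side edges. The blue flap stands across the mouth.
- flap (a joint): Blue flap, rad: 0 = shut, grows as pushed to the unit's +x, stop 1.45. Panel 160 mm wide, 6 thick, z 105 to 155 mm (5 to 55 above the deck), swings like a gate on an upright hinge at its left (+y) end; shut, it spans y +82 to -78 mm, near face at x = 1 mm. A spring shuts it when let go: 0.30 N m shut, 0.36 at 1 rad (6 to 7 N at 50 mm from the hinge).
- deck_end (a point): Middle of the deck's end at the mouth (unit x = 0, y = 0, z = 100 mm); beyond it a drop of 92 mm into the bin. Mouth 176 mm wide between two dark jambs (12 mm square, 58 mm high above the deck, at x = 4, y = +94 and -94 mm). No lintel: fingers can pass through the mouth from above.
- bin_floor (a point): Centre of the bin's floor, at unit x = 90, y = 0, z = 8 mm. The bin is open at the top: inner x 0 to 180 mm, inner y -93 to +93 mm, walls up to z = 155 mm.
- flap_hinge (a point): Point on the flap's upright hinge axis, 130 mm above the counter, at x = 4, y = +85 mm of the unit. A finger pushing the flap on the hinge side of the carton keeps the rest of the flap well ahead of the carton.
- flap_free_end (a point): Middle of the flap's free end (moves with the flap), 163 mm from the hinge axis, 130 mm above the counter.
- carton: Returned medicine carton: white with orange band, 38 mm (its x) by 48 (y), 36 high, rigid, 50 to 100 g, loose on the deck, its x within 0.25 rad of the push direction. Starts 80 to 115 mm before the mouth, 5 to 45 mm right (-y) of its middle. Origin: centre of its underside. Slides without tipping if pushed in its lower two thirds.
- amber_jar: Bystander: amber jar with black cap, 44 mm across, 75 mm high, standing on the counter beside the unit. Origin: centre of its underside.
- white_jar: Bystander: white jar with green cap, 48 mm across, 70 mm high, standing on the counter beside the unit. Origin: centre of its underside.
- green_carton: Bystander: white carton with green band, 45 x 45 mm, 80 mm high, standing on the counter beside the unit. Origin: centre of its underside.
Not all that is in view belongs to the job. Of the things that look like the carton, the largest one is meant.

How it is judged:
On the way, in this order (a step that is already met when the one before it is completed fails the run):
1. a finger holds the flap open while the carton is still on the deck (value of joint flap above 0.25 rad and contact force between the fingers and flap above 0.3 N and x of carton in the frame of returns_unit below -0.005 m and z of carton in the frame of returns_unit above 0.095 m), for 0.1 s.
2. the carton passes the mouth while a finger still holds the flap open (x of carton in the frame of returns_unit above 0.002 m and value of joint flap above 0.25 rad and contact force between the fingers and flap above 0.3 N), for 0.05 s.
At the end, for the whole second after the job is handed in: The carton lies at rest (under 20 mm/s) in the bin, its origin within the bin's walls and less than 75 mm above the counter; the flap is shut (under 0.06 rad); the three bystanders stand upright (within 0.2 rad) within 20 mm of where they were (x of carton in the frame of returns_unit between 0.005 and 0.18 m and y of carton in the frame of returns_unit between -0.093 and 0.093 m and z of carton in the frame of returns_unit below 0.075 m and linear speed of carton below 0.02 m/s and value of joint flap below 0.06 rad and distance of each of amber_jar, white_jar, green_carton from where it was at the start of the episode below 0.02 m and angle between each of amber_jar, white_jar, green_carton's own z axis and vertical below 0.2 rad); the robot touches nothing.
It fails at once if the flap presses on the carton with more than 1 N (contact force between flap and carton above 1 N).
It fails at once if the carton is lifted more than 20 mm off the deck (z of carton in the frame of returns_unit above 0.12 m).
It fails at once if a bystander is moved more than 20 mm or tipped (distance of any of amber_jar, white_jar, green_carton from where it was at the start of the episode above 0.02 m or angle between any of amber_jar, white_jar, green_carton's own z axis and vertical above 0.3 rad).
It also fails if it takes over 43 s, if anything falls off the work surface, if the arm or the gripper's body presses on something with over 40 N, if the wrist force passes 120 N, or if a joint passes its speed limit or range.

ROBOT

A 6-joint arm with a two-finger parallel gripper is mounted at the origin on the work surface. World frame = base frame: x ahead of the robot, y to its left, z up, the work surface at z = 0. Lengths are in m, angles in rad, forces in N, time in s.
With the tool pointing down it reaches from about 0.4 to 0.925 m from the base axis. Payload 12.5 kg.
Tool frame: the origin (TCP) lies on the centre line of the jaws, within the pads' length; the fingertips stand 17 mm ahead of it and the grasp point (between the pads) lies 2 mm behind it; x points along the fingers, z is the direction in which the jaws open and shut, and the axes are right-handed (so a half turn about x gives the same grasp; the last joint's range is limited). The gripper opens to 95 mm and grips with 3 to 60 N. Pads are 20 mm wide; open, the fingers measure 119 mm over their backs; the gripper's body (75 mm by 180 mm) begins 59 mm behind the grasp point.
Start: joints at [-1.425, 0.491, 1.559, -0, 1.092, -0.106], TCP at [0.156, -0.605, 0.232] pointing down, gripper open.
Joint ranges: [-3.1, 3.1], [-0.84, 2.19], [0.05, 2.79], [-1.13, 4.28], [0.06, 2.93], [-2.69, 2.69]. Speed limits (rad/s): [2.22, 2.22, 2.79, 3.14, 3.14, 3.14].

INTERFACE

Orientations are given as a unit quaternion [x, y, z, w].
In Python, from station import robot, vision gives the robot as it stands.
- The arm moves only by the tool servo_tool, never from a script. Its arguments are lists of equal length, an entry for each row: "translation": the shift along the world's x, y, z in m, a list of three; "rotation": the turn, a rotation vector about the world's x, y, z in degrees, a list of three. In form: {"translation": [[x, y, z], ...], "rotation": [[wx, wy, wz], ...]}. A call has 1 to 10 rows; each row shifts and turns the commanded pose from where the row before left it; what a row does not reach is not made up. A row lasts 1/8 s, in which the tool goes at most 62.5 mm and 10.7 degrees, less where a joint would pass 70% of its speed; a pose out of reach is approached as far as the arm can. A call is refused whole if a number of a shift passes 0.0625 or a number of a turn 10.7, either way. A call with a gripper value outside its range is refused whole. "hand" is the closure, from 0 (fully open) to 1 (shut), set as the call begins (left out, the last holds). The fingers move at their own pace and stop on an object; "newtons" is the grip in N (left out, the last holds). Time passes only in rows, so rows that do not move let the fingers close. It gives the time, the measured TCP pose, the force and the opening at its end, in the units of the state.
- robot.state(): the state, without advancing time (a new reading comes with each control period).
- vision.capture(name): name is "side" or "top"; returns the picture (480x640x3 uint8, red, green, blue); there is no depth.
- vision.camera_params(name): a dict with "fovy" (degrees; the focal length in pixels is half the picture's height over the tangent of half this angle, whatever the lens; pixels are square), "cx", "cy" (the principal point, pixels), "world_from_camera" (4x4, takes a point from camera to world coordinates). Camera axes: x right, y down, z forward; pixel columns grow to the right and rows downward; lengths in m; the calibration is good to about 2 mm. A picture is of the moment at which its call begins. camera_params takes no time and is no camera call.
- robot.finish_job(): hands the job in, once; it reports no verdict.
Trained networks look in the newest picture that a camera, given by its name, has taken for a name from the list of things; names that differ only in an ending like _2 or _b are one class to them, and where a whole thing is asked for, a point or a joint stands for the part that bears it (a point fixed in the world has none). Each returns a list of dicts, best first, with "conf" (0 to 1); they miss things now and then, are a little off and sometimes report something else, mostly with a low value. They report only what shows in the picture. A call takes as long as a camera call. They do not tell look-alikes from the thing itself.
- vision.cut_out(name, camera): "region" (480x640 bool, what is visible of it) and "rect" ([centre column, centre row, width, height] in pixels, round what is visible of it).
The state is a dict: "time": time; "qpos": joint angles; "dq": joint speeds; "tau": joint torques, N m; "tcp_pos": TCP position; "eef_rot": TCP orientation; "ft_force": force on the tool from outside, world axes, zero at the start; "ft_torque": the same for the moment, N m; "grip_width": finger opening in m.
Only numpy, scipy, OpenCV 4.12 (cv2) and the standard library are available. Lean on these libraries where they do the work, as an engineer would, in place of code of your own. Each camera call takes 0.05 s, during which the arm holds its last target.

## Working session

There is one attempt and no reset: what is moved stays moved. The work goes in short steps, Python scripts to look and compute and a tool call to move; the robot and the scene stay as the last step left them, time stands still between calls to the robot, and variables do not carry over. Pictures are saved under pics/ and viewed, and the job is handed in when it is done.

Besides the shell and the picture viewer there is one more tool, called after ">>>" as name(argument=value, ...) on one line, values as JSON. servo_tool: Moves the arm, as the interface text tells. Its arguments: {"type":"object","properties":{"translation":{"type":"array"},"rotation":{"type":"array"},"hand":{"type":"number"},"newtons":{"type":"number"}},"required":["translation","rotation"]}

```bash
ls; mkdir -p pics
python3 - <<'E'
from station import robot, vision
import cv2, numpy as np
print(robot.state())
for n in ("side","top"):
    im=vision.capture(n); cv2.imwrite(f"pics/{n}0.png",im[:,:,::-1])
    p=vision.camera_params(n); print(n,p)
    for t in ("carton","returns_unit","flap","amber_jar","white_jar","green_carton"):
        for d in vision.cut_out(t,n): print(t,round(d["conf"],2),np.round(d["rect"],1))
print(robot.state()["time"])
E
```

```text
pics
{'time': 0.0, 'qpos': array([-1.42457014e+00,  4.91568549e-01,  1.55945374e+00, -1.71576331e-05,
        1.09170581e+00, -1.05562405e-01]), 'dq': array([-0.00110745,  0.00060732,  0.00079326,  0.00017378,  0.00058862,
        0.00082181]), 'tau': array([-3.32118987e-03, -6.12644720e+01, -2.58182824e+01,  6.91009476e-02,
        4.82373463e-02, -7.84565304e-05]), 'tcp_pos': array([ 0.1557178 , -0.60505455,  0.23105468]), 'eef_rot': array([ 0.43353376,  0.55911881, -0.43298546,  0.55853221]), 'ft_force': array([0.0342355 , 0.52088138, 0.12408429]), 'ft_torque': array([ 0.05827395,  0.01493467, -0.00268451]), 'grip_width': 0.09494923385301546}
side {'fovy': 43.13875918028027, 'cx': 311.26282763092337, 'cy': 235.8040936476159, 'world_from_camera': array([[-0.99086665, -0.07980999,  0.10869059,  0.49026612],
       [-0.13452351,  0.6407175 , -0.75589981,  0.67607706],
       [-0.00931161, -0.76361735, -0.64560192,  0.68252943],
       [ 0.        ,  0.        ,  0.        ,  1.        ]])}
carton 0.9 [449.7 237.   20.4  29.6]
carton 0.66 [336.  194.9  24.3  36.3]
returns_unit 0.62 [283.4 236.2 272.1 170. ]
flap 0.61 [276.9 193.9  18.9  64.9]
amber_jar 0.7 [288.6 168.5  23.1  17. ]
white_jar 0.8 [346.7 317.9  29.2  56.2]
top {'fovy': 49.24274922772619, 'cx': 319.5611823099671, 'cy': 231.3151520309475, 'world_from_camera': array([[ 0.02208742, -0.98257438,  0.18455281,  0.42449195],
       [-0.9997039 , -0.01982129,  0.01411514, -0.00274116],
       [-0.0102111 , -0.18480993, -0.98272123,  0.88318665],
       [ 0.        ,  0.        ,  0.        ,  1.        ]])}
carton 0.66 [475.  239.   21.2  24.6]
carton 0.56 [385.5 236.2  36.7  29.3]
carton 0.56 [408.5 368.9  16.6  23.5]
returns_unit 0.61 [357.8 188.1 194.3 282.1]
amber_jar 0.57 [464.4 189.2  34.4  36.9]
white_jar 0.84 [272.8 266.6  33.4  32.7]
green_carton 0.92 [449.6 136.7  42.6  47.6]
0.7
```

View pics/side0.png

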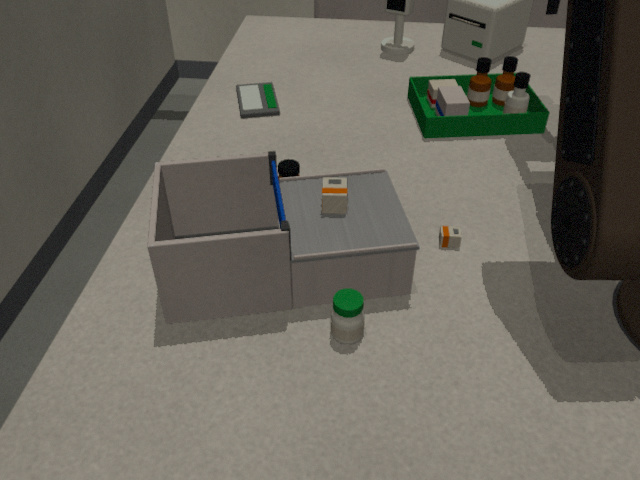

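View pics/top0.png

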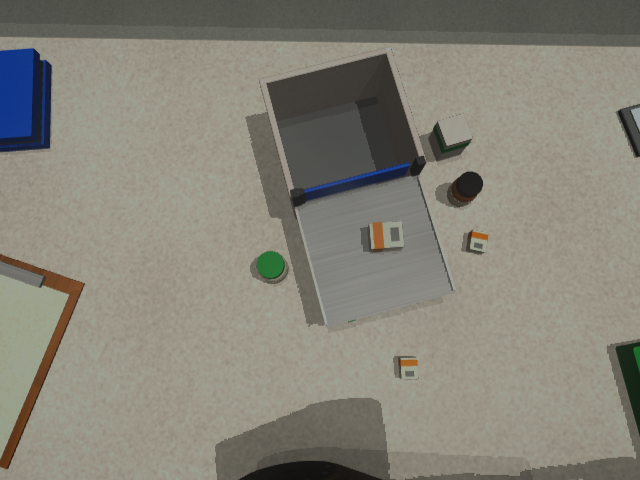

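Top view: unit mouth runs from jamb (298,197) to (418,166), with the carton at (386,236). The smaller look-alikes at (478,241) and (408,368) are off the deck. I'll zoom in for corners next.

Run:
```python
import cv2
im=cv2.imread("pics/top0.png")
cv2.imwrite("pics/topz1.png",cv2.resize(im[40:220,250:480],None,fx=3.3,fy=3.3,interpolation=cv2.INTER_CUBIC))
cv2.imwrite("pics/topz2.png",cv2.resize(im[160:340,280:470],None,fx=3.3,fy=3.3,interpolation=cv2.INTER_CUBIC))
im=cv2.imread("pics/side0.png")
cv2.imwrite("pics/sidez.png",cv2.resize(im[145:325,145:425],None,fx=2.8,fy=2.8,interpolation=cv2.INTER_CUBIC))
```

```text
(no output)
```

View pics/topz1.png

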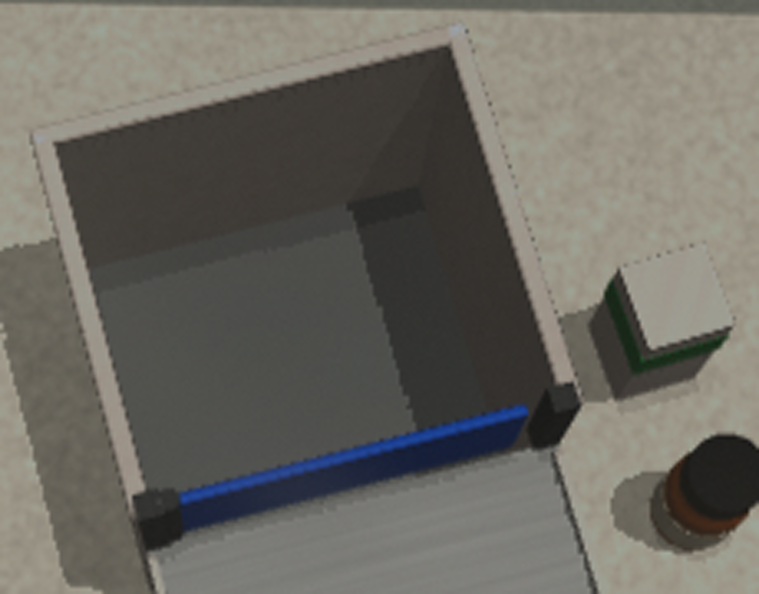

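View pics/topz2.png

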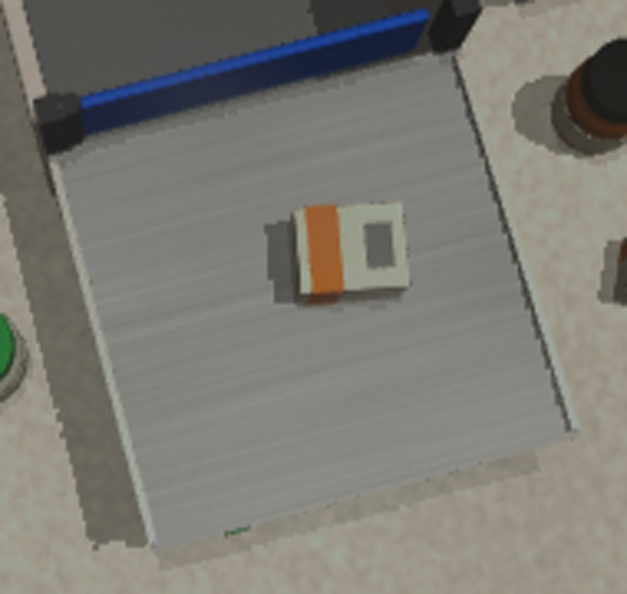

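View pics/sidez.png

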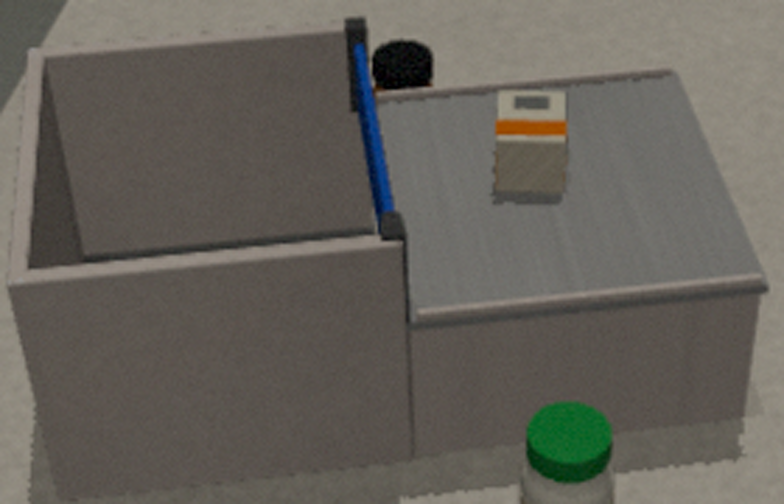

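```bash
cat > h.py <<'E'
from station import robot, vision
import numpy as np, cv2
from scipy.optimize import least_squares
def proj(n,P):
    p=vision.camera_params(n); T=np.linalg.inv(p["world_from_camera"]); f=240/np.tan(np.radians(p["fovy"])/2)
    c=np.atleast_2d(P)@T[:3,:3].T+T[:3,3]
    return np.c_[p["cx"]+f*c[:,0]/c[:,2], p["cy"]+f*c[:,1]/c[:,2]]
def back(n,uv,z):
    p=vision.camera_params(n); T=p["world_from_camera"]; f=240/np.tan(np.radians(p["fovy"])/2)
    d=T[:3,:3]@np.array([(uv[0]-p["cx"])/f,(uv[1]-p["cy"])/f,1]); o=T[:3,3]
    return o+d*(z-o[2])/d[2]
def pose(q,P):
    c,s=np.cos(q[2]),np.sin(q[2]); P=np.asarray(P,float)
    return np.c_[q[0]+c*P[:,0]-s*P[:,1], q[1]+s*P[:,0]+c*P[:,1], P[:,2]]
def fit(obs,q0):
    def r(q): return np.concatenate([(proj(n,pose(q,[P]))-uv).ravel() for n,P,uv in obs])
    s=least_squares(r,q0); return s.x, s.fun.reshape(-1,2)
E
python3 - <<'E'
from h import *
t=lambda a,b,z: (a/3.3+(250 if z==1 else 280), b/3.3+(40 if z==1 else 160))
s=lambda a,b:(a/2.8+145,b/2.8+145)
m=1e-3
U=[("top",(.19,.103,.155),t(36,135,1)),("top",(.19,-.103,.155),t(464,29,1)),
("top",(-.19,.1,.105),t(153,548,2)),("top",(-.19,-.1,.105),t(577,432,2)),
("side",(-.19,.1,.105),s(766,287)),("side",(-.19,-.1,.105),s(678,71)),
("side",(.19,.103,.155),s(10,283)),("side",(.19,-.103,.155),s(38,49))]
q,r=fit(U,[.5,-.05,.2]); print("unit",q);print(r.round(1))
C=[("top",(.019,.024,.136),t(293,212,2)),("top",(.019,-.024,.136),t(403,201,2)),("top",(-.019,-.024,.136),t(409,285,2)),("top",(-.019,.024,.136),t(301,293,2)),
("side",(.019,-.024,.136),s(498,91)),("side",(-.019,-.024,.136),s(566,90)),("side",(-.019,.024,.136),s(567,140)),("side",(.019,.024,.136),s(497,137))]
c,r=fit(C,[.5,-.05,.0]); print("carton",c);print(r.round(1))
R=np.array([[np.cos(q[2]),np.sin(q[2])],[-np.sin(q[2]),np.cos(q[2])]])
print("carton in unit",R@(c[:2]-q[:2]),c[2]-q[2])
for n,uv,z in (("white_jar",(270,265),.07),("amber",(467,187),.075),("green",(453,131),.08)):
  w=back("top",uv,z); print(n,w[:2],R@(w[:2]-q[:2]))
print("jaw dir", )
from scipy.spatial.transform import Rotation as Ro
print(Ro.from_quat(robot.state()["eef_rot"]).as_matrix().round(3))
E
```

```text
unit [ 0.63724355 -0.04616096  0.27456133]
[[-2.5 -2.3]
 [ 0.2 -2.4]
 [-2.2  1.8]
 [ 0.5  2.5]
 [ 2.6 -3.4]
 [ 1.4 -2.8]
 [-1.2 -0.8]
 [-2.7 -1.8]]
carton [ 0.56169689 -0.0885974   0.09977994]
[[-0.4 -1. ]
 [-0.8 -0.3]
 [ 0.2  0. ]
 [-0.3  0.2]
 [ 0.5 -1.4]
 [ 0.3 -0.7]
 [ 0.3 -0.5]
 [ 0.2  0.3]]
carton in unit [-0.08422257 -0.02036439] -0.1747813900505555
white_jar [0.52209405 0.08519541] [-0.07522253  0.15765619]
amber [ 0.65272542 -0.22409654] [-0.03334075 -0.17546839]
green [ 0.74443815 -0.2029776 ] [ 0.06066268 -0.18000607]
jaw dir
[[ 0.     0.968  0.249]
 [-0.     0.249 -0.968]
 [-1.    -0.     0.   ]]
```

```bash
python3 - <<'E'
from h import *
im=cv2.imread("pics/top0.png"); g=cv2.cvtColor(im,cv2.COLOR_BGR2GRAY).astype(float)
g=cv2.GaussianBlur(g,(5,5),0)
for c in range(5,640,45):
    col=g[28:60,c]; d=np.diff(col); i=d.argmax(); print(c,28+i, end=" | ")
# bin edges straightness omitted
s=cv2.imread("pics/side0.png")
E
python3 - <<'E'
import sys; sys.path.insert(0,".")
from h import *
t=lambda a,b,z: (a/3.3+(250 if z==1 else 280), b/3.3+(40 if z==1 else 160))
s=lambda a,b:(a/2.8+145,b/2.8+145)
U=[("top",(.19,.103,.155),t(36,135,1)),("top",(.19,-.103,.155),t(464,29,1)),
("top",(-.19,.1,.105),t(153,548,2)),("top",(-.19,-.1,.105),t(577,432,2)),
("top",(-.002,.1,.158),t(139,518,1)), # jamb L near-left top? approx
("top",(.010,-.1,.158),t(578,388,1)),("top",(.010,-.088,.158),t(553,383,1)),
("top",(.010,.1,.158),t(134,495,1)),
("top",(.007,-.078,.155),t(527,408,1)),
("side",(-.19,.1,.105),s(766,287)),("side",(-.19,-.1,.105),s(678,71)),
("side",(.19,.103,.155),s(10,283)),("side",(.19,-.103,.155),s(38,49)),
("side",(.010,-.1,.158),s(346,19)),("side",(-.002,-.1,.158),s(365,19)),
("side",(.010,.1,.158),s(381,240)),("side",(-.002,.1,.158),s(405,237))]
for use in ("top","side","both"):
  O=[o for o in U if use in("both",o[0])]
  def pr(n,P,k):
    p=vision.camera_params(n); f=240/np.tan(np.radians(p["fovy"])/2); c=np.array([p["cx"],p["cy"]])
    x=(proj(n,P)-c)/f; r2=(x**2).sum(1,keepdims=True); return c+f*x*(1+k*r2)
  def r(q): return np.concatenate([(pr(n,pose(q[:3],[P]),q[3 if n=="top" else 4])-uv).ravel() for n,P,uv in O])
  z=least_squares(r,[.63,-.05,.27,0,0]); print(use,z.x.round(4)); print(z.fun.reshape(-1,2).round(1).tolist())
E
```

```text
5 36 | 50 37 | 95 37 | 140 38 | 185 39 | 230 40 | 275 40 | 320 41 | 365 42 | 410 43 | 455 43 | 500 44 | 545 44 | 590 45 | 635 46 | top [ 0.6385 -0.0488  0.2762 -0.1453  0.    ]
[[0.0, -0.7], [0.2, 0.7], [-0.2, 0.5], [0.8, 0.8], [0.8, 0.3], [-1.0, -1.5], [-1.3, 1.9], [0.3, -0.5], [0.3, -1.5]]
side [ 0.6386 -0.0423  0.2674  1.3149 -0.2836]
[[0.5, -1.2], [0.6, -0.6], [-0.0, 0.1], [-0.1, 0.6], [0.2, 0.6], [0.8, -0.0], [-0.9, 0.1], [-0.7, 0.3]]Traceback (most recent call last):
  File "<stdin>", line 21, in <module>
    return func(*args, **kwargs)
    result = trf(vector_fun.fun, vector_fun.jac, x0, f0, J0, lb, ub, ftol, xtol,
                 gtol, max_nfev, x_scale, loss_function, tr_solver,
                 tr_options.copy(), verbose, callback=callback_wrapped)
    return trf_no_bounds(
        fun, jac, x0, f0, J0, ftol, xtol, gtol, max_nfev, x_scale,
        loss_function, tr_solver, tr_options, verbose, callback=callback)
    J = jac(x)
    self._update_jac()
    ~~~~~~~~~~~~~~~~^^
    self.J = self.jac_wrapped(xp_copy(self.x), f0=self.f)
             ~~~~~~~~~~~~~~~~^^^^^^^^^^^^^^
[... 305 characters left out ...]
~~~^^^^^^^^^^^^^^^^^^^^^^^^
                             use_one_sided, method,
                             ^^^^^^^^^^^^^^^^^^^^^^
                             mf)
                             ^^^
    df = [f_eval - f0 for f_eval in f_evals]
                                    ^^^^^^^
    f = np.atleast_1d(self.fun(x, *self.args, **self.kwargs))
                      ~~~~~~~~^^^^^^^^^^^^^^^^^^^^^^^^^^^^^^
    return np.atleast_1d(self.fun(x))
                         ~~~~~~~~^^^
    return self.f(x, *self.args, **self.kwargs)
           ~~~~~~^^^^^^^^^^^^^^^^^^^^^^^^^^^^^^
  File "<stdin>", line 20, in r
  File "<stdin>", line 18, in pr
ValueError: time passes only in moves, steps and waits
```

```bash
cat > pts.py <<'E'
t=lambda a,b,z: (a/3.3+(250 if z==1 else 280), b/3.3+(40 if z==1 else 160))
s=lambda a,b:(a/2.8+145,b/2.8+145)
U=[("top",(.19,.103,.155),t(36,135,1)),("top",(.19,-.103,.155),t(464,29,1)),
("top",(-.19,.1,.105),t(153,548,2)),("top",(-.19,-.1,.105),t(577,432,2)),
("top",(-.002,.1,.158),t(139,518,1)),
("top",(.010,-.1,.158),t(578,388,1)),("top",(.010,-.088,.158),t(553,383,1)),
("top",(.010,.1,.158),t(134,495,1)),
("top",(.007,-.078,.155),t(527,408,1)),
("side",(-.19,.1,.105),s(766,287)),("side",(-.19,-.1,.105),s(678,71)),
("side",(.19,.103,.155),s(10,283)),("side",(.19,-.103,.155),s(38,49)),
("side",(.010,-.1,.158),s(346,19)),("side",(-.002,-.1,.158),s(365,19)),
("side",(.010,.1,.158),s(381,240)),("side",(-.002,.1,.158),s(405,237))]
C=[("top",(.019,.024,.136),t(293,212,2)),("top",(.019,-.024,.136),t(403,201,2)),("top",(-.019,-.024,.136),t(409,285,2)),("top",(-.019,.024,.136),t(301,293,2)),
("side",(.019,-.024,.136),s(498,91)),("side",(-.019,-.024,.136),s(566,90)),("side",(-.019,.024,.136),s(567,140)),("side",(.019,.024,.136),s(497,137))]
E
sed -i 's/^def proj/_P={n:vision.camera_params(n) for n in ("side","top")}\ndef proj/; s/p=vision.camera_params(n)/p=_P[n]/' h.py
python3 - <<'E'
from h import *; from pts import *
for use in ("top","side","both"):
 for mode in (0,1,2):
  O=[o for o in U if use in("both",o[0])]
  def sc(P,q):
    P=np.array(P)
    if mode==1: P=P*[q[3],q[4],1]
    if mode==2: P=P+[0,0,q[3]]
    return P
  def r(q): return np.concatenate([(proj(n,pose(q[:3],[sc(P,q)]))-uv).ravel() for n,P,uv in O])
  z=least_squares(r,[.63,-.05,.27]+[[],[1,1],[0]][mode]); print(use,z.x.round(4),z.cost.round(1)); print(z.fun.reshape(-1,2).round(1).tolist())
for use in ("top","side"):
  c,r=fit([o for o in C if o[0]==use],[.56,-.09,.1]); print(use,c.round(4),r.round(1).tolist())
E
```

```text
top [ 0.6375 -0.0481  0.2767] 19.0
[[-1.4, -2.2], [1.2, -2.6], [-0.6, 1.7], [2.1, 2.1], [0.2, 1.0], [-0.6, -1.6], [-1.0, 2.0], [-0.3, 0.1], [0.5, -1.3]]
top [ 0.6374 -0.0482  0.277   0.9823  0.9923] 8.2
[[-0.4, -0.2], [1.3, -0.4], [-0.6, -0.6], [0.9, 0.1], [0.8, 1.0], [-1.1, -1.3], [-1.4, 2.3], [0.3, 0.2], [0.1, -1.1]]
top [ 0.6404 -0.0488  0.2767 -0.0102] 9.5
[[-0.0, -0.8], [0.8, -0.8], [-0.1, -0.2], [0.8, 0.7], [1.2, 0.8], [-1.5, -1.2], [-1.8, 2.3], [0.7, 0.0], [-0.2, -1.0]]
side [ 0.6374 -0.0425  0.2681] 15.8
[[2.3, -1.2], [1.8, -1.2], [-2.7, 0.4], [-3.1, -1.0], [0.6, 0.0], [1.3, -0.6], [-0.0, 0.1], [0.2, 0.3]]
side [ 0.6374 -0.0414  0.2674  0.9796  0.9919] 2.4
[[-0.5, -0.7], [-0.3, -0.4], [0.0, 0.2], [-0.8, -0.6], [0.7, 0.6], [1.2, 0.1], [-0.1, 0.2], [-0.1, 0.5]]
side [ 0.64   -0.0543  0.2666 -0.0099] 3.9
[[-0.3, -1.4], [0.2, -0.3], [-0.3, -0.1], [-1.1, -0.1], [0.8, 1.2], [1.3, 0.6], [-0.3, -0.0], [-0.2, 0.3]]
both [ 0.6377 -0.0466  0.2733] 53.2
[[-2.0, -2.7], [0.7, -2.6], [-2.1, 1.4], [0.7, 2.3], [-0.8, 0.6], [-1.5, -1.5], [-1.9, 2.0], [-1.3, -0.3], [-0.5, -1.3], [2.2, -3.6], [1.3, -2.9], [-1.5, -1.2], [-2.8, -2.1], [0.6, -1.3], [1.2, -2.0], [0.6, -1.9], [0.9, -1.7]]
both [ 0.6377 -0.0465  0.2732  0.9836  0.9968] 35.8
[[-1.4, -0.9], [0.9, -0.7], [-2.5, -0.7], [-0.3, 0.3], [-0.8, 0.5], [-1.8, -1.4], [-2.2, 2.2], [-1.2, -0.2], [-0.7, -1.2], [0.0, -3.4], [-0.5, -2.6], [0.9, -1.5], [-0.8, -2.1], [0.7, -1.2], [1.2, -1.8], [0.7, -2.0], [0.8, -1.7]]
both [ 0.6391 -0.0488  0.2732 -0.0061] 19.2
[[-0.0, -1.6], [1.6, -1.3], [-0.6, 0.5], [1.1, 1.7], [1.0, 0.8], [-0.8, -1.0], [-1.2, 2.5], [0.5, -0.1], [0.4, -0.9], [0.8, -1.5], [0.3, -0.7], [-1.1, 1.1], [-2.5, 0.3], [0.2, 1.1], [0.8, 0.5], [0.1, 0.4], [0.3, 0.7]]
top [ 0.5613 -0.0891  0.0979] [[-0.0, -0.8], [-0.5, 0.0], [0.5, 0.3], [0.0, 0.4]]
side [ 0.562  -0.0871  0.103 ] [[0.1, -0.8], [-0.0, -0.2], [0.0, 0.1], [-0.1, 0.9]]
```

```bash
cat >> h.py <<'E'
Q=np.array([.638,-.048,.274])
def u2w(x,y): return pose(Q,[(x,y,0)])[0,:2]
def w2u(w):
    c,s=np.cos(Q[2]),np.sin(Q[2]); return np.array([[c,s],[-s,c]])@(np.array(w)[:2]-Q[:2])
def fingers(st,D):
    from scipy.spatial.transform import Rotation as Ro
    z=Ro.from_quat(st["eef_rot"]).as_matrix()[:2,2]
    if z[1]<0: z=-z
    p=st["tcp_pos"][:2]; return w2u(p-z*D/2),w2u(p+z*D/2),np.degrees(np.arctan2(z[1],z[0]))
E
python3 - <<'E'
from h import *
w=u2w(-.107,.017); print(w, w-robot.state()["tcp_pos"][:2], u2w(1,0)-Q[:2], w2u([.5617,-.0886]))
E
```

```text
[ 0.53039157 -0.06058669] [0.37466896 0.54470491] [0.96269626 0.27058438] [-0.08443945 -0.01843988]
```

>>> servo_tool(translation=[[0.03, 0.045, 0], [0.03, 0.045, 0], [0.03, 0.045, 0], [0.03, 0.045, 0], [0.03, 0.045, 0], [0.03, 0.045, 0], [0.03, 0.045, 0], [0.03, 0.045, 0], [0.03, 0.045, 0], [0.03, 0.045, 0]], rotation=[[0, 0, -3.9], [0, 0, -3.9], [0, 0, -3.9], [0, 0, -3.9], [0, 0, -3.9], [0, 0, -3.9], [0, 0, -3.9], [0, 0, -3.9], [0, 0, -3.9], [0, 0, -3.9]], hand=0.2)

```text
time: 1.95
tcp_pos: [0.4566, -0.1537, 0.2319]
eef_rot: [0.595, 0.381, -0.595, 0.382]
ft_force: [1.1, -1.0, 0.2]
grip_width: 0.0763
```

>>> servo_tool(translation=[[0.035, 0.045, 0], [0.02, 0.025, 0], [0.02, 0.025, 0], [0, 0, -0.03], [0, 0, 0], [0, 0, 0]], rotation=[[0, 0, 0], [0, 0, 0], [0, 0, 0], [0, 0, 0], [0, 0, 0], [0, 0, 0]])

```text
time: 2.7
tcp_pos: [0.5309, -0.0606, 0.2024]
eef_rot: [0.595, 0.382, -0.595, 0.382]
ft_force: [-1.4, -0.7, -0.8]
grip_width: 0.0763
```

Run:
```python
from h import *
st=robot.state(); print(st["time"],st["tcp_pos"],st["grip_width"],[np.round(a,4) for a in fingers(st,st["grip_width"]+.012)],st["qpos"].round(2))
for n in ("side","top"):
    im=vision.capture(n)[:,:,::-1].copy()
    cv2.imwrite(f"pics/{n}1.png",im)
```

```text
2.7 [ 0.53090952 -0.06059079  0.20242546] 0.0762843432050155 [array([-0.1351, -0.0168]), array([-0.078 ,  0.0505]), np.float64(65.4034)] [-0.24  0.4   1.82 -0.    0.93  1.76]
```

View pics/side1.png

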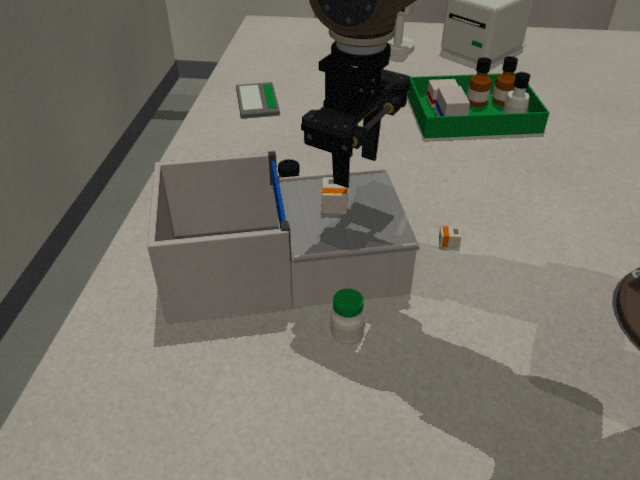

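View pics/top1.png

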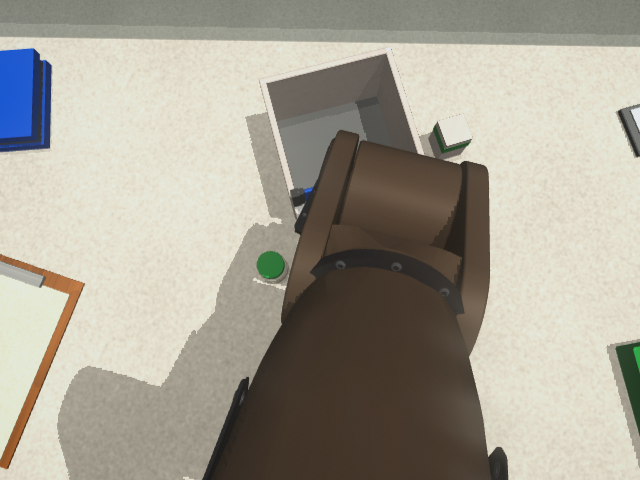

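Side view: nearer (flap) finger tip is around (341,185) and the carton finger tip around (371,158). The arm hides the deck in the top view, so feedback will have to come from the side camera. Next I check the calibration against the fingertips.

Run:
```python
from h import *
im=cv2.imread("pics/side1.png")
st=robot.state(); c,f,_=fingers(st,st["grip_width"]+.012); z=st["tcp_pos"][2]-.017
for p in (c,f): print(proj("side",[[*u2w(*p),z]]))
cv2.imwrite("pics/side1z.png",cv2.resize(im[125:265,265:425],None,fx=4,fy=4,interpolation=cv2.INTER_CUBIC))
```

```text
[[369.20337697 155.7131846 ]]
[[339.61592364 184.73584109]]
```

View pics/side1z.png

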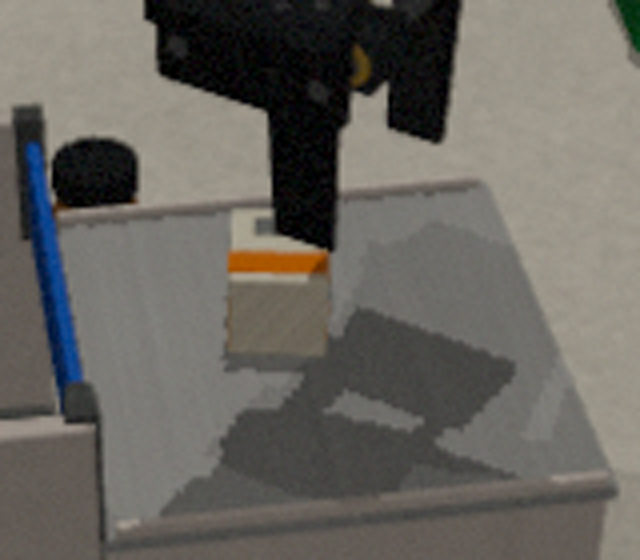

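>>> servo_tool(translation=[[0, 0, -0.03], [0, 0, -0.028], [0, 0, -0.02], [0.0096, 0.0027, 0], [0.0096, 0.0027, 0], [0.0096, 0.0027, 0], [0.0096, 0.0027, 0], [0, 0, 0]], rotation=[[0, 0, 0], [0, 0, 0], [0, 0, 0], [0, 0, 0], [0, 0, 0], [0, 0, 0], [0, 0, 0], [0, 0, 0]])

```text
time: 3.8
tcp_pos: [0.5699, -0.0493, 0.1238]
eef_rot: [0.595, 0.382, -0.595, 0.383]
ft_force: [0.3, 0.3, 0.1]
grip_width: 0.0763
```

```bash
cat > look.py <<'E'
import sys
from h import *
k=sys.argv[1]
st=robot.state(); c,f,a=fingers(st,st["grip_width"]+.012)
print(st["time"],"z",st["tcp_pos"][2].round(4),"C",c.round(4),"F",f.round(4),a.round(1),"ft",st["ft_force"].round(1))
im=vision.capture("side")[:,:,::-1].copy()
cv2.imwrite(f"pics/side{k}.png",cv2.resize(im[135:265,185:425],None,fx=3.3,fy=3.3,interpolation=cv2.INTER_CUBIC))
for d in vision.cut_out("carton","side")[:2]: print(round(d["conf"],2),np.round(d["rect"],1))
E
python3 look.py 2
```

```text
3.8 z 0.1238 C [-0.0944 -0.0165] F [-0.0374  0.0509] 65.5 ft [0.3 0.3 0.1]
0.69 [452.7 234.9  24.   25.7]
0.61 [327.3 205.2  12.4  19.3]
```

View pics/side2.png

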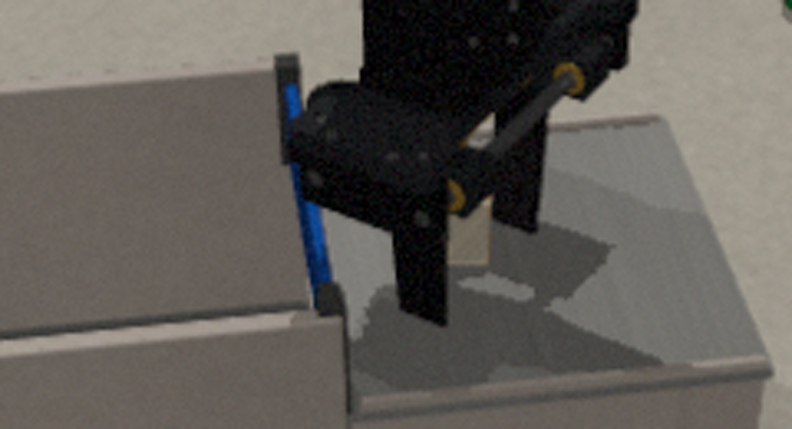

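Run:
```python
from h import *
for a,b,z in ((490,265,.1),(491,200,.136)):
  print((w2u(back("side",(a/3.3+185,b/3.3+135),z))*1e3).round(1))
q=np.array([.5617,-.0886,.0998])
print((w2u(pose(q,[(-.019,.024,0)])[0])*1e3).round(1))
c,s=0,0
```

```text
[-77.2  10.4]
[-77.6   8. ]
[-99.    8.5]
```

>>> servo_tool(translation=[[0.0077, 0.0017, 0], [0.0077, 0.0017, 0], [0.0077, 0.0017, 0], [0, 0, 0]], rotation=[[0, 0, 0], [0, 0, 0], [0, 0, 0], [0, 0, 0]])

```text
time: 4.4
tcp_pos: [0.5928, -0.0443, 0.1235]
eef_rot: [0.595, 0.382, -0.595, 0.382]
ft_force: [-0.8, -0.2, 0.1]
grip_width: 0.0761
```

```bash
python3 look.py 3
```

```text
4.4 z 0.1235 C [-0.071  -0.0178] F [-0.0141  0.0494] 65.4 ft [-0.8 -0.2  0.1]
0.62 [311.9 203.2  16.   21.7]
```

View pics/side3.png

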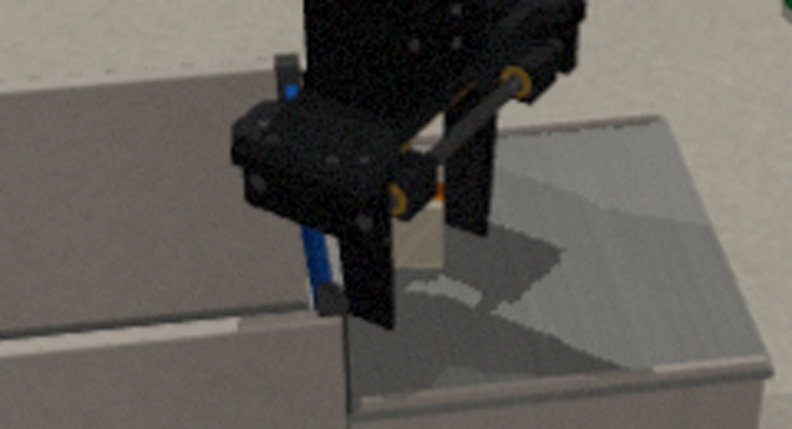

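>>> servo_tool(translation=[[0.0058, 0.0016, 0], [0.0058, 0.0016, 0], [0.0058, 0.0016, 0], [0, 0, 0], [0, 0, 0]], rotation=[[0, 0, 0], [0, 0, 0], [0, 0, 0], [0, 0, 0], [0, 0, 0]])

```text
time: 5.12
tcp_pos: [0.6084, -0.0395, 0.1234]
eef_rot: [-0.594, -0.383, 0.596, -0.382]
ft_force: [-8.3, -0.6, 2.5]
grip_width: 0.0762
```

```bash
python3 look.py 4
```

```text
5.125 z 0.1234 C [-0.0546 -0.0175] F [0.0023 0.0498] 65.5 ft [-8.3 -0.6  2.5]
0.69 [300.9 201.4  14.4  33.1]
0.69 [450.5 236.6  23.4  26.6]
```

View pics/side4.png

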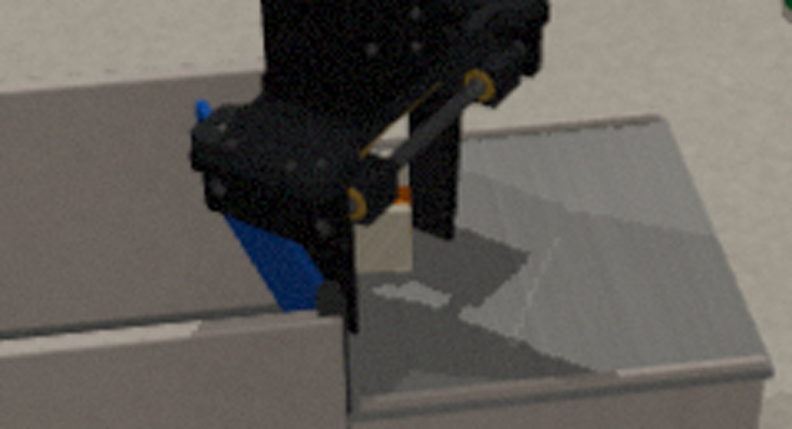

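Run:
```python
from h import *
for a,b,z in ((443,269,.1),(443,200,.136),(411,272,.1),(411,205,.136)):
  print((w2u(back("side",(a/3.3+185,b/3.3+135),z))*1e3).round(1))
```

```text
[-55.   10.1]
[-55.9   4.7]
[-39.9  10. ]
[-40.8   6.2]
```

>>> servo_tool(translation=[[0.0058, 0.0016, 0], [0.0058, 0.0016, 0], [0.0058, 0.0016, 0], [0.0058, 0.0016, 0], [0, 0, 0]], rotation=[[0, 0, 0], [0, 0, 0], [0, 0, 0], [0, 0, 0], [0, 0, 0]])

```text
time: 5.85
tcp_pos: [0.6322, -0.0335, 0.1233]
eef_rot: [-0.594, -0.383, 0.596, -0.382]
ft_force: [-6.1, -3.7, 0.1]
grip_width: 0.076
```

```bash
python3 look.py 5
```

```text
5.85 z 0.1233 C [-0.0301 -0.018 ] F [0.0268 0.0492] 65.5 ft [-6.1 -3.7  0.1]
0.77 [286.2 203.3  19.3  30.2]
0.38 [283.8 240.8 273.5 168.9]
```

View pics/side5.png

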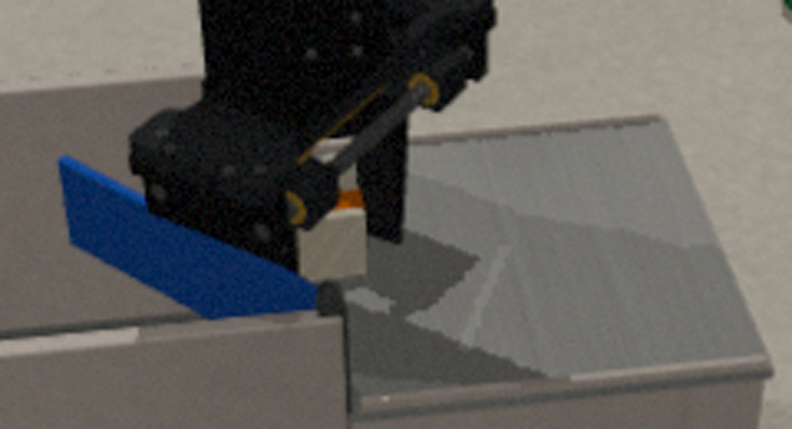

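>>> servo_tool(translation=[[0.0048, 0.0013, 0], [0.0048, 0.0013, 0], [0.0048, 0.0013, 0], [0, 0, 0], [0, 0, 0], [0, 0, 0]], rotation=[[0, 0, 0], [0, 0, 0], [0, 0, 0], [0, 0, 0], [0, 0, 0], [0, 0, 0]])

```text
time: 6.7
tcp_pos: [0.6463, -0.0301, 0.1233]
eef_rot: [-0.594, -0.383, 0.596, -0.382]
ft_force: [-5.8, -7.6, 0.2]
grip_width: 0.0757
```

```bash
python3 look.py 6
```

```text
6.7 z 0.1233 C [-0.0155 -0.0185] F [0.0412 0.0485] 65.4 ft [-5.8 -7.6  0.2]
0.71 [450.5 236.4  22.6  26.8]
```

View pics/side6.png

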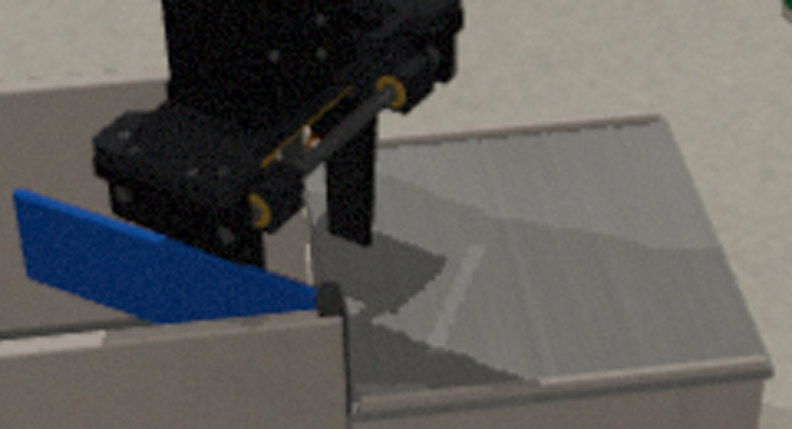

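>>> servo_tool(translation=[[0, 0, 0], [0, 0, 0], [0, 0, 0]], rotation=[[0, 0, 0], [0, 0, 0], [0, 0, 0]])

```text
time: 7.18
tcp_pos: [0.6463, -0.0301, 0.1233]
eef_rot: [-0.594, -0.383, 0.596, -0.382]
ft_force: [-6.3, -6.6, 0.6]
grip_width: 0.0758
```

```bash
python3 look.py 7
python3 - <<'E'
from h import *
im=vision.capture("side")[:,:,::-1]
cv2.imwrite("pics/side7z.png",cv2.resize(im[160:240,240:320],None,fx=7,fy=7,interpolation=cv2.INTER_CUBIC))
im=vision.capture("top")[:,:,::-1]
cv2.imwrite("pics/top7.png",cv2.resize(im[40:240,240:480],None,fx=3,fy=3))
E
```

```text
7.175 z 0.1233 C [-0.0155 -0.0185] F [0.0412 0.0485] 65.4 ft [-6.3 -6.6  0.6]
0.65 [450.4 237.5  22.5  28. ]
0.23 [282.4 241.6 271.7 169.3]
```

View pics/side7z.png

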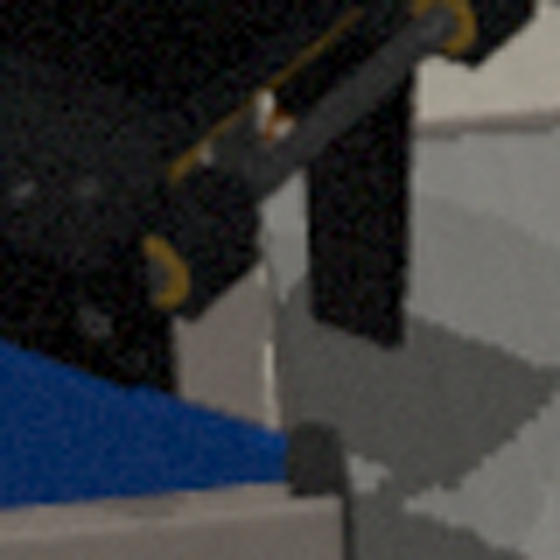

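View pics/top7.png

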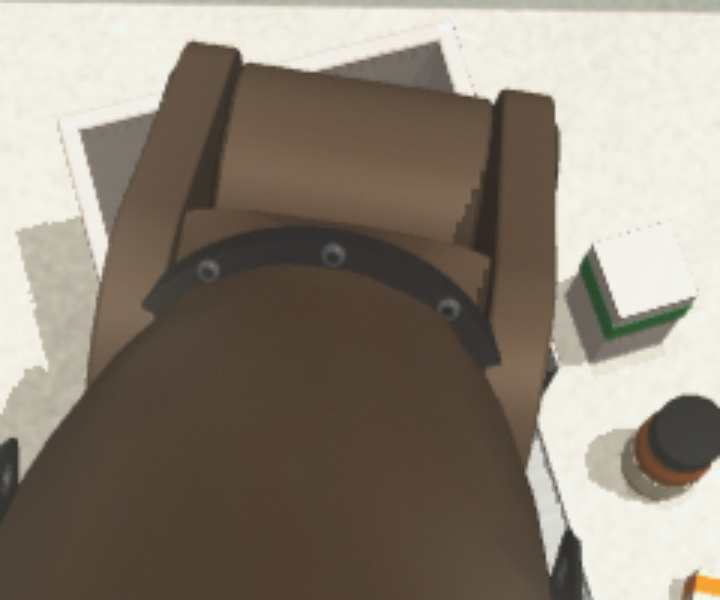

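The carton is no longer on the deck, and the orange speck at (279,178) fits the amber jar seen through the gripper. I'll back off so the flap swings shut, then lift and look.

>>> servo_tool(translation=[[-0.0144, -0.004, 0], [-0.0144, -0.004, 0], [-0.0144, -0.004, 0], [-0.0144, -0.004, 0], [-0.0144, -0.004, 0], [0, 0, 0.04], [0, 0, 0.04], [0, 0, 0.04], [0, 0, 0]], rotation=[[0, 0, 0], [0, 0, 0], [0, 0, 0], [0, 0, 0], [0, 0, 0], [0, 0, 0], [0, 0, 0], [0, 0, 0], [0, 0, 0]])

```text
time: 8.5
tcp_pos: [0.5761, -0.0493, 0.2466]
eef_rot: [0.596, 0.381, -0.593, 0.384]
ft_force: [-0.6, 0.1, -0.8]
grip_width: 0.0757
```

>>> servo_tool(translation=[[-0.03, -0.045, 0], [-0.03, -0.045, 0], [-0.03, -0.045, 0], [-0.03, -0.045, 0], [-0.03, -0.045, 0], [-0.03, -0.045, 0], [-0.03, -0.045, 0], [-0.03, -0.045, 0], [0, 0, 0], [0, 0, 0]], rotation=[[0, 0, 0], [0, 0, 0], [0, 0, 0], [0, 0, 0], [0, 0, 0], [0, 0, 0], [0, 0, 0], [0, 0, 0], [0, 0, 0], [0, 0, 0]])

```text
time: 9.75
tcp_pos: [0.3351, -0.4088, 0.2428]
eef_rot: [0.595, 0.382, -0.595, 0.381]
ft_force: [0.8, 0.1, 0.4]
grip_width: 0.0763
```

Run:
```python
from h import *
for n in ("side","top"):
    cv2.imwrite(f"pics/{n}8.png",vision.capture(n)[:,:,::-1])
    for t in ("carton","amber_jar","white_jar","green_carton"):
        for d in vision.cut_out(t,n): print(n,t,round(d["conf"],2),np.round(d["rect"],1))
print(robot.state()["time"],robot.state()["tcp_pos"])
```

```text
side carton 0.73 [451.2 237.   22.1  24.6]
side amber_jar 0.69 [289.  169.4  21.2  16.9]
side amber_jar 0.35 [278.8 192.   18.9  64.4]
side white_jar 0.63 [349.1 318.9  31.9  56. ]
side white_jar 0.15 [279.6 194.1  14.2  64.1]
top carton 0.97 [476.1 239.4  19.3  29.1]
top carton 0.92 [407.6 367.   14.9  24.2]
top carton 0.63 [355.8 180.8  32.1  25.5]
top amber_jar 0.86 [465.2 191.1  34.3  35. ]
top white_jar 0.58 [272.9 269.6  26.1  33.8]
top green_carton 0.68 [450.7 137.7  41.2  42.4]
top green_carton 0.34 [358.4 187.2 199.9 280.8]
10.25 [ 0.33543865 -0.4091014   0.24370615]
```

View pics/side8.png

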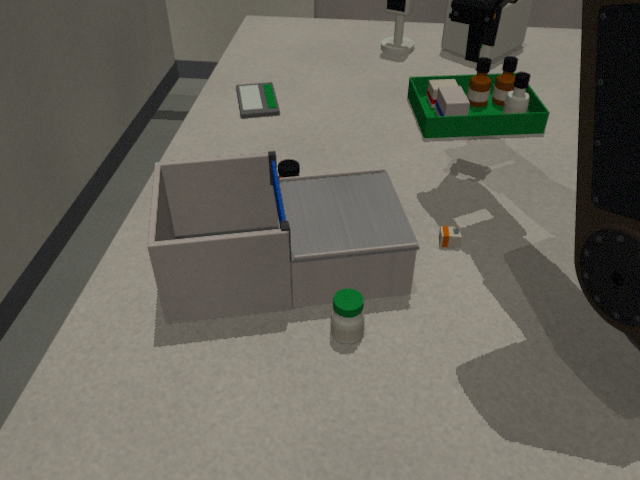

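View pics/top8.png

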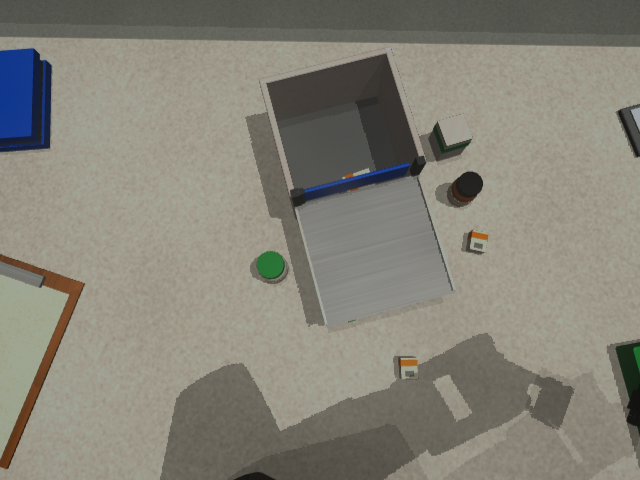

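Deck is empty and the flap is shut. A sliver of the carton shows in the bin just beyond the flap, around (343–370, 169–178). Next I check its pose.

Run:
```python
from h import *
im=cv2.imread("pics/top8.png")
cv2.imwrite("pics/top8z.png",cv2.resize(im[150:205,310:400],None,fx=8,fy=8,interpolation=cv2.INTER_CUBIC))
```

```text
(no output)
```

View pics/top8z.png

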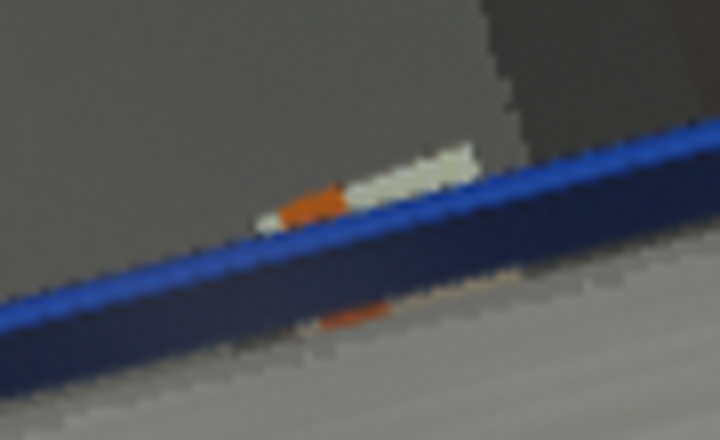

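Run:
```python
from h import *
for z in (.044,.046,.1):
  print(z,[(w2u(back("top",uv,z))*1e3).round(1) for uv in ((342,177.8),(369,168))])
print("gap strip",[(w2u(back("top",uv,.044))*1e3).round(1) for uv in ((350,191),(375,184))])
print("deck edge ray",proj("top",[[*u2w(0,y),.1] for y in (0,-.04)]))
print("flap bottom near",proj("top",[[*u2w(.001,y),.105] for y in (0,-.04)]))
```

```text
0.044 [array([40. , 11.7]), array([ 45. , -36.2])]
0.046 [array([39.4, 11.9]), array([ 44.4, -35.9])]
0.1 [array([24.4, 17.6]), array([ 29.1, -27.1])]
gap strip [array([14.7,  4.7]), array([ 15.9, -38.5])]
deck edge ray [[357.10636616 189.75928547]
 [382.0865612  183.45066968]]
flap bottom near [[357.13175706 188.29262029]
 [382.25872438 181.9495749 ]]
```

Run:
```python
from h import *
a=np.mean([vision.capture("top").astype(float) for _ in range(6)],0)
np.save("avg.npy",a)
im=a[:,:,::-1].astype(np.uint8)
cv2.imwrite("pics/top9z.png",cv2.resize(im[155:205,320:395],None,fx=10,fy=10,interpolation=cv2.INTER_NEAREST))
# profiles along unit +x direction projected, for several unit y
g=a
from scipy.ndimage import map_coordinates
for y in (.0,-.01,-.015,-.02,-.025,-.03):
  P=[[*u2w(x,y),.045] for x in np.arange(.008,.056,.001)]
  uv=proj("top",P)
  v=[map_coordinates(a[:,:,c],[uv[:,1],uv[:,0]],order=1) for c in range(3)]
  print(y); print(" ".join(f"{x}:{int(r)},{int(gg)},{int(b)}" for x,r,gg,b in zip(range(8,56),*v)))
print(robot.state()["time"])
```

```text
0.0
8:123,124,120 9:124,124,120 10:122,122,118 11:115,115,111 12:110,110,106 13:108,107,104 14:111,94,84 15:116,77,58 16:112,68,47 17:98,58,42 18:68,51,54 19:48,46,61 20:40,45,63 21:38,44,64 22:37,43,63 23:37,43,63 24:36,43,63 25:36,42,63 26:36,42,63 27:36,42,63 28:35,42,63 29:35,41,63 30:35,42,67 31:34,44,75 32:36,55,107 33:38,65,133 34:38,68,142 35:37,67,143 36:35,63,136 37:61,62,104 38:102,63,61 39:132,72,42 40:153,80,28 41:156,81,27 42:150,82,31 43:133,82,42 44:113,82,57 45:93,82,72 46:85,82,77 47:82,82,79 48:82,82,79 49:82,82,79 50:82,82,79 51:81,82,79 52:81,82,78 53:81,81,78 54:81,81,78 55:81,81,78
-0.01
8:124,124,120 9:123,123,119 10:117,117,113 11:111,111,108 12:108,108,105 13:108,106,102 14:109,104,96 15:113,100,86 16:116,94,75 17:93,81,74 18:71,69,74 19:50,53,67 20:38,44,64 21:34,41,62 22:34,40,62 23:34,40,62 24:33,39,61 25:32,39,61 26:32,39,61 27:32,39,61 28:31,38,61 29:31,38,60 30:31,37,58 31:31,44,84 32:31,54,114 33:35,65,137 34:36,71,150 35:34,67,147 36:43,73,141 37:65,90,132 38:105,121,135 39:145,153,143 40:151,158,145 41:155,162,148 42:155,161,149 43:141,146,136 44:10
[... 1991 characters left out ...]
81,81,78 52:81,81,78 53:81,81,78 54:81,81,78 55:81,81,78
-0.03
8:125,125,121 9:125,124,121 10:117,117,114 11:111,111,108 12:109,108,105 13:108,107,103 14:110,108,102 15:114,110,100 16:119,111,97 17:93,91,87 18:65,67,74 19:42,48,64 20:29,37,59 21:27,35,59 22:27,34,59 23:26,34,59 24:26,34,59 25:26,34,59 26:26,34,59 27:25,34,59 28:25,33,59 29:25,33,59 30:25,33,58 31:25,40,81 32:25,49,113 33:30,62,136 34:33,70,153 35:30,66,150 36:34,68,145 37:50,80,138 38:90,111,137 39:139,149,141 40:151,158,141 41:157,162,140 42:157,163,141 43:157,163,142 44:157,163,143 45:141,146,130 46:110,113,102 47:93,94,87 48:82,82,79 49:81,81,78 50:81,81,78 51:81,81,78 52:81,81,78 53:81,81,78 54:81,81,78 55:81,81,78
10.55
```

View pics/top9z.png

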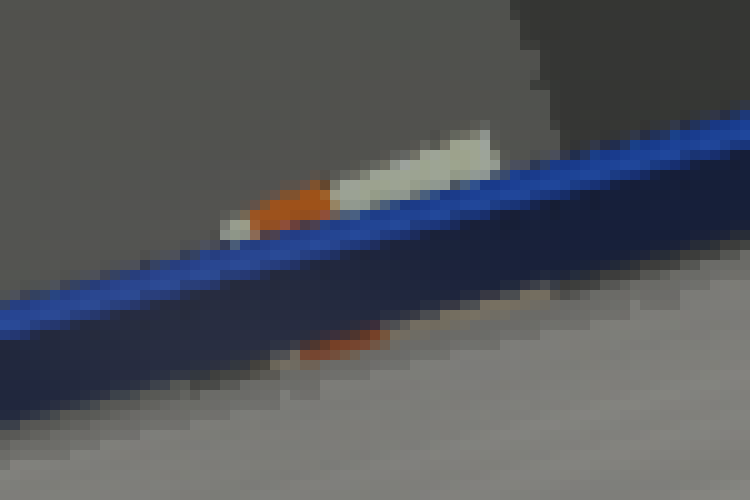

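Run:
```python
from h import *
def m(f):
    h=cv2.cvtColor(cv2.imread(f),cv2.COLOR_BGR2HSV); k=(h[...,0]>105)&(h[...,0]<125)&(h[...,1]>150)&(h[...,2]>90); k[:, :200]=0; ys,xs=np.nonzero(k); return len(xs),xs.min(),xs.max(),np.polyfit(xs,ys,1)
print(m("pics/top0.png"),m("pics/top8.png"))
print(robot.state()["ft_force"],robot.state()["dq"].round(3))
print(robot.finish_job())
```

```text
(376, np.int64(305), np.int64(409), array([-2.59233065e-01,  2.69778857e+02])) (379, np.int64(305), np.int64(409), array([-2.59506080e-01,  2.69880646e+02]))
[-0.72748962  0.12336083 -0.04302612] [-0.001 -0.002  0.001  0.001  0.     0.001]
the job is handed in; nothing more can be done
None
```

I handed the job in after about 10.6 s of the 43 s allowed. The carton is in the bin and the flap is shut, but the hand-in reports no verdict.

With the gripper part-open and turned, one finger pushed the flap near its hinge to about 0.9 rad. The other finger pushed the carton straight along the deck and over the edge. I then backed off so the flap swung shut, lifted, and moved the arm away.

My last checks:
- **Carton:** it lies flat on the bin floor, spanning about x 8 to 44 mm and y -36 to +12 mm in the unit frame. The flap hides most of it, so I could not see which face is up.
- **Thin margin:** if it tipped forward onto its front face, its origin would be at x of about 7.6 ± 1 mm, against the 5 mm limit. I took that measurement to be enough and left it alone rather than risk nudging it.
- **Flap:** its edge line in the picture matches the one from before the push, so it is shut.
- **Bystanders:** the jars and the green carton show no movement beyond detection noise. The side camera could not confirm the green carton, because the network did not find it there at the start or at the end.
- **Robot:** it is clear of everything, with wrist force near zero.
- **Disagreement:** the unit measured about 2% shorter in the pictures than its stated length, and I did not find out why. The deck edge and flap still agreed with the pose I used to within about 1 mm at the mouth.

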